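# Draw the hot stamp tray with the pull hook

### The job

The warming oven and both its trays are hot, so never touch them with the gripper: take the pull hook (the J-shaped one) from the tool rail, put its tip up through the round finger hole of the stamp tray and gently draw that tray right out to its stop, without upsetting the brass stamps standing in it. Then hang the pull hook back, upright, on the pair of prongs it came from, tug it down gently to make sure it is held, and let go. Leave the tray with the long slot shut and everything else where it is.

Things in the scene. Friction and masses are not known exactly. Their poses are not given: they have to be found in the camera images.
- hook_grip (a point): Pull hook: upright flat-sided beech handle, 84 mm tall, 30 (x) by 22 mm (y); this is its middle, z up, x towards the J's tip. Its flat steel bolster, 28 (x) by 34 (y) by 6 mm, has its underside 48 mm below this point. It hangs by the bolster on one pair of prongs of the rail, its J pointing away from the robot, turned up to 0.25 rad from the rail's x.
- pull_hook: The same tool (0.13 to 0.2 kg), origin on its axis at the bolster's underside: from here an 8 mm rod runs straight down, then bends to +x and up again as a J, whose lowest point is 94 mm below this origin.
- hook_tip (a point): Top end of the J's upturned tip, 34 mm along +x of the tool and 108 mm below hook_grip; axes as there. The J's lowest point is 34 mm below the tip; between tip and shank 26 mm are clear, down to 26 mm below the tip.
- tool_rail: 290 mm bar (20 mm square, middle 150 mm up) on two posts at y = -128, 128 mm; left or right of the oven. Origin on the bench under the bar, x away from the robot, y along the bar. Three pairs of 6 mm prongs at y = -80, 0, 80 mm reach to x = -62 mm: rods 16 mm apart in the clear, tops at 153 mm, ends turned up 13 mm. Tools hang at x = -35 mm: lift over the ends, draw out to -x.
- oven_front (a point): Warming oven, hot: grey steel box 240 (x) by 262 (y) by 165 mm high. This point is on the bench below the middle of its front face, which looks to -x, towards the robot; the box reaches from x = 0 to 240 mm. Its two trays slide out to its -x, side by side, centred at y = 62 and -62 mm; either tray may be in either bay.
- stamp_tray (a joint): How far the stamp tray is out, m: 0 shut, 0.12 at its stop; starts at 0 to 0.012. It slides to the oven's -x with 1.5 N of friction and damping of 3 N per m/s. Its steel front panel is 112 mm wide and spans 37 to 109 mm above the bench; a level pull tab with a round finger hole stands out of it.
- round_hole (a point): Centre of the stamp tray's round finger hole, 28 mm across, at the tab's top face, 78 mm above the bench; moves with the tray, x as the oven's. The tab is 64 mm wide, 42 mm deep, 5 mm thick, with free space down to the bench. The hole's centre is 22 mm from the front panel and 20 mm from the tab's front edge.
- flat_tray (a joint): How far the other tray is out, m; 0 to 0.012 at the start, to be left so. This tray is like the stamp tray, but has a 96 mm wide tab with an oblong slot in place of the round hole.
- slot_hole (a point): Centre of the oblong slot (66 by 18 mm) at the top of the other tray's tab, 78 mm above the bench. Not to be drawn.
- awl_mid (a point): Awl with a pear-shaped handle 29 mm across, hanging on the rail; this point is 40 mm above its bolster's underside, the handle's top 38 mm higher.
- wheel_mid (a point): Stitch wheel with a straight round handle 22 mm across, hanging on the rail; this point is 40 mm above its bolster's underside, the handle's top 40 mm higher.
- mallet_mid (a point): Wooden mallet lying on the slab, head 55 (x) by 95 (y) by 58 mm high, this point at its centre; a handle 22 mm thick reaches to 180 mm along its -x.
- slab: Marble slab with a green cutting board, 240 (x) by 220 (y) by 30 mm high, on the other side of the oven from the tool rail; origin under its centre.
- jar_mid (a point): Glass jar with a brass lid, 68 mm across, 110 mm high, on the bench between robot and oven; point at half its height.
- glue_mid (a point): Glue bottle, 48 mm across, 165 mm high with its green nozzle, on the bench between robot and oven; point at half its height.
- tin_mid (a point): Flat round tin, 60 mm across, 34 mm high, on the oven's roof; point at half its height.
- stamp0_mid (a point): Brass stamp, 26 mm across at the foot, 44 mm high, 0.1 kg, standing loose in the stamp tray (under the oven's roof while shut); point at half its height, z up.
- stamp1_mid (a point): Brass stamp, 26 mm across at the foot, 44 mm high, 0.1 kg, standing loose in the stamp tray (under the oven's roof while shut); point at half its height, z up.
- stamp2_mid (a point): Brass stamp, 26 mm across at the foot, 44 mm high, 0.1 kg, standing loose in the stamp tray (under the oven's roof while shut); point at half its height, z up.
There are look-alikes about, which are no part of the job. What is shaped like the pull_hook but blue is not meant.

How it is judged:
By the outcome, as a careful person would: the job done as asked, in the order asked, and still so for the second after the job is handed in, with the robot touching nothing.
It also fails if it takes over 72 s, if anything falls off the work surface, if the arm or the gripper's body presses on something with over 40 N, if the wrist force passes 120 N, or if a joint passes its speed limit or range.

### The arm

A 6-joint arm with a two-finger parallel gripper is mounted at the origin on the work surface. World frame = base frame: x ahead of the robot, y to its left, z up, the work surface at z = 0. Lengths are in mm, angles in rad, forces in N, time in s.
With the tool pointing down it reaches from about 275 to 1000 mm from the base axis. Payload 8.4 kg.
Tool frame: the origin (TCP) lies midway between the tips of the shut fingers; the grasp point (between the pads) lies 19 mm behind it; z points along the fingers, y is the line along which they close (so a half turn about z gives the same grasp; the last joint's range is limited). The gripper opens to 85 mm and grips with 20 to 120 N. Pads are 22 mm wide; open, the fingers measure 114 mm over their backs; the gripper's body (76 mm by 85 mm) begins 54 mm behind the grasp point. The pads swing forward as they close: fully open they stand 13 mm farther back than shut.
Start: joints at [-1.132, 0.353, 1.633, -0, 1.155, -0.002], TCP at [266.663, -565.26, 231.281] pointing down, gripper open.
Joint ranges: [-2.63, 2.63], [-0.92, 2.1], [0.06, 2.66], [-1.3, 4.44], [0, 2.69], [-3.02, 3.02]. Speed limits (rad/s): [2.22, 2.22, 2.79, 3.14, 3.14, 3.14].

### API

Orientations are given as [roll, pitch, yaw] about the fixed x, y, z axes, in that order (R = Rz(yaw) Ry(pitch) Rx(roll)).
In Python, from rig import monitor, imaging, r gives the robot as it stands.
- The arm moves only by the tool drive_tool, never from a script. Its argument "plan" is a list of rows, each an object of numbers: "x", "y", "z": the shift along the tool's x, y, z in units of 50 mm (1.0 is 50 mm); "ax", "ay", "az": the turn, a rotation vector about the tool's x, y, z in units of 6 degrees (1.0 is 6 degrees); "hand": the finger opening in mm, from 0 to 85.4. In form: [{"x": .., "y": .., "z": .., "ax": .., "ay": .., "az": .., "hand": ..}, ...]. A call has 1 to 8 rows; each row is the pose to reach, as a shift and turn from the pose commanded when the call began, along the tool's axes at that moment; what a row does not reach only later rows make up. A row lasts 1/10 s, in which the tool goes at most 50 mm and 8.59 degrees, less where a joint would pass 70% of its speed; a pose out of reach is approached as far as the arm can. A call with a gripper value outside its range is refused whole. The fingers move at their own pace and stop on an object; "grip_force" is the grip in N (left out, the last holds). Time passes only in rows, so rows that repeat a pose let the fingers close. It gives the time, the measured TCP pose, the force, the opening and the grip force at its end, in the units of the state.
- monitor.sense(): the state, without advancing time (a new reading comes with each control period).
- imaging.grab_frame(name): name is "side" or "top" or "wrist"; returns the picture (420x560x3 uint8, red, green, blue); there is no depth.
- imaging.camera_info(name): a dict with "mtx" (3x3 intrinsics, pixels), "R" (3x3) and "t" (3): a world point X has camera coordinates R X + t. Camera axes: x right, y down, z forward; pixel columns grow to the right and rows downward; lengths in mm; the calibration is good to about 2 mm. The wrist camera is an equidistant fisheye: a pixel r from the principal point sees the ray r / f radians off the axis. A picture is of the moment at which its call begins: read the wrist's pose just before it. camera_info takes no time and is no camera call; for the wrist camera it gives the pose at the moment of the call.
- r.sign_off(): hands the job in; it is judged then, once.
The state is a dict: "clock": time; "qpos": joint angles; "qvel": joint speeds; "joint_efforts": joint torques, N m; "eef_pos": TCP position; "tcp_rot": TCP orientation; "contact_force": force on the tool from outside, world axes, zero at the start; "wrist_torque": the same for the moment, N m; "opening": opening from 0.0 (shut) to 1.0 (fully open); "grasp_force": force on a finger pad.
Only numpy, scipy, OpenCV 4.12 (cv2) and the standard library are available. Lean on these libraries where they do the work, as an engineer would, in place of code of your own. Each camera call takes 0.05 s, during which the arm holds its last target. There are 200 camera calls.

## Working session

There is one attempt and no reset: what is moved stays moved. The work goes in short steps, Python scripts to look and compute and a tool call to move; the robot and the scene stay as the last step left them, time stands still between calls to the robot, and variables do not carry over. Pictures are saved under pics/ and viewed, at most 10 in all, crops included, and the job is handed in when it is done.

Besides the shell and the picture viewer there is one more tool, called after "Emit:" as name([rows], argument=value, ...), one row to a line, values as JSON. drive_tool: Moves the arm, as the interface text tells. Its arguments: {"type":"object","properties":{"plan":{"type":"array","items":{"type":"object","properties":{"x":{"type":"number"},"y":{"type":"number"},"z":{"type":"number"},"ax":{"type":"number"},"ay":{"type":"number"},"az":{"type":"number"},"hand":{"type":"number"}}}},"grip_force":{"type":"number"}},"required":["plan"]}

```bash
mkdir -p pics; ls
cat > h.py <<'E'
import numpy as np, cv2
from rig import monitor, imaging, r
from scipy.spatial.transform import Rotation as Ro
def grab(n,f):
    im=imaging.grab_frame(n); cv2.imwrite('pics/'+f,im[:,:,::-1]); return im
def ray(n,uv,ci=None):
    c=ci or imaging.camera_info(n); K=np.array(c['mtx']);R=np.array(c['R']);t=np.array(c['t'])
    d=np.array([(uv[0]-K[0,2])/K[0,0],(uv[1]-K[1,2])/K[1,1]])
    if n=='wrist':
        th=np.hypot(*d); s=np.sin(th)/th if th>1e-9 else 1; v=np.array([d[0]*s,d[1]*s,np.cos(th)])
    else: v=np.array([d[0],d[1],1.])
    return -R.T@t, R.T@v
def onz(n,uv,z,ci=None):
    o,v=ray(n,uv,ci); return o+v*(z-o[2])/v[2]
def proj(n,X,ci=None):
    c=ci or imaging.camera_info(n); K=np.array(c['mtx']); p=np.array(c['R'])@np.array(X,float)+np.array(c['t'])
    if n=='wrist':
        rr=np.hypot(p[0],p[1]); th=np.arctan2(rr,p[2]); q=p[:2]/rr*th
    else: q=p[:2]/p[2]
    return np.array([K[0,0]*q[0]+K[0,2],K[1,1]*q[1]+K[1,2]])
def two(n1,a,n2,b):
    o1,v1=ray(n1,a);o2,v2=ray(n2,b)
    s=np.linalg.lstsq(np.c_[v1,-v2],o2-o1,rcond=None)[0]
    p,q=o1+s[0]*v1,o2+s[1]*v2
    return (p+q)/2,np.linalg.norm(p-q)
E
python3 - <<'E'
from h import *
s=monitor.sense(); print(s)
for n in ('top','side','wrist'):
    grab(n,n+'0.png'); c=imaging.camera_info(n); print(n,np.round(c['mtx'],1).tolist(),np.round(c['R'],3).tolist(),np.round(c['t'],1), np.round(-np.array(c['R']).T@c['t']))
E
```

```text
pics
{'clock': 0.0, 'qpos': array([-1.13241963e+00,  3.53627132e-01,  1.63413735e+00,  3.78528851e-05,
        1.15523499e+00, -2.39065922e-03]), 'qvel': array([ 0.00167445,  0.00077315, -0.00083528, -0.00084855, -0.0014159 ,
       -0.0017313 ]), 'joint_efforts': array([ 4.04086040e-04, -6.05252409e+01, -3.42065227e+01, -9.90897365e-05,
        9.48579371e-03,  3.13968030e-05]), 'eef_pos': array([ 266.45456251, -564.81526261,  230.57344661]), 'tcp_rot': array([-3.14018591e+00, -3.79728270e-05,  4.40752023e-01]), 'contact_force': array([-0.00806597, -0.09318899,  0.36525525]), 'wrist_torque': array([0.0073314 , 0.00482138, 0.00367714]), 'grasp_force': 0.0, 'opening': 0.9982242024838052}
top [[383.0, 0.0, 279.2], [0.0, 383.0, 213.2], [0.0, 0.0, 1.0]] [[0.023, -1.0, -0.015], [-0.998, -0.022, -0.057], [0.056, 0.017, -0.998]] [ -56.4  548.  1413.8] [ 468.  -68. 1442.]
side [[431.7, 0.0, 275.4], [0.0, 431.7, 207.1], [0.0, 0.0, 1.0]] [[-0.795, -0.606, -0.01], [-0.422, 0.565, -0.709], [0.436, -0.56, -0.705]] [ 400.2  379.3 1091.8] [   3.  640. 1043.]
wrist [[325.2, 0.0, 285.3], [0.0, 325.2, 203.1], [0.0, 0.0, 1.0]] [[0.426, -0.905, 0.0], [-0.855, -0.402, 0.328], [-0.296, -0.14, -0.945]] [-625.4  -42.8  380.9] [ 343. -530.  374.]
```

View pics/top0.png

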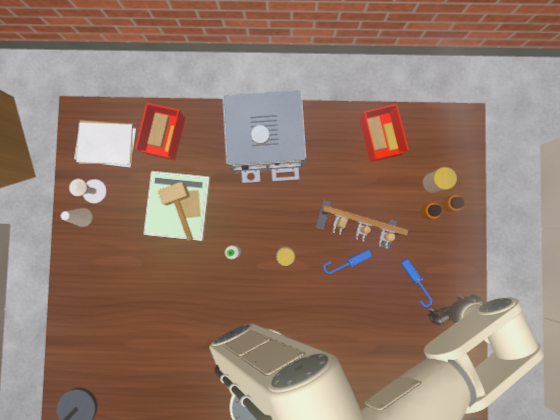

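View pics/side0.png

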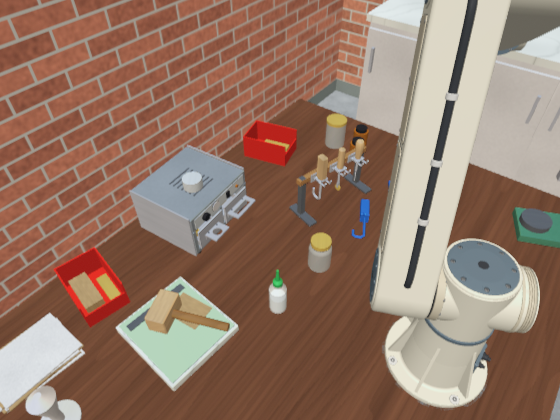

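Top: the round-hole tab is at (250,175) and the slot tab at (285,173). The rail runs (325,208)–(406,232), with three tools at (341,222), (363,230) and (388,238). Blue look-alikes lie at (350,262) and (415,280). Side: the tools are at (322,168), (340,160) and (360,150), and the one at (322,168) has a J below it. Next, a close crop.

Run:
```python
import cv2,numpy as np
s=cv2.imread('pics/side0.png')[130:220,280:380]; t=cv2.imread('pics/top0.png')[195:255,310:415]; o=cv2.imread('pics/top0.png')[150:190,220:310]
a=cv2.resize(s,(400,360),interpolation=3); b=cv2.resize(t,(400,229),interpolation=3); c=cv2.resize(o,(400,178),interpolation=3)
im=np.zeros((420,800,3),np.uint8); im[:360,:400]=a; im[:229,400:]=b; im[235:413,400:]=c
cv2.imwrite('pics/crop1.png',im)
```

```text
(no output)
```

View pics/crop1.png

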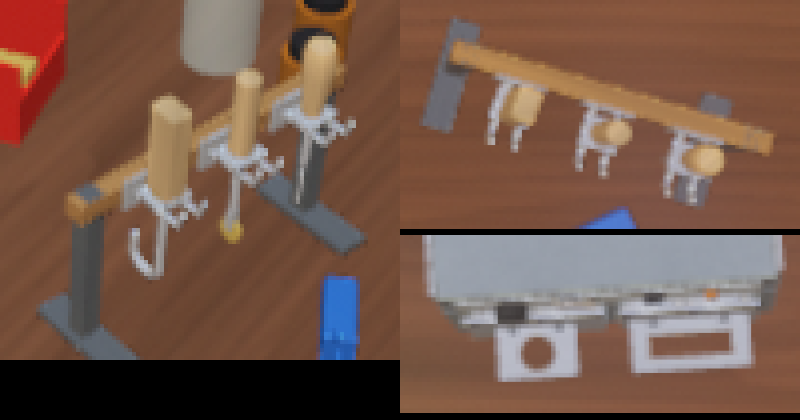

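Crop: only the leftmost tool (prong pair nearest the oven) has a flat-sided handle and a bare J below. The middle one is the stitch wheel and the right one the awl, and the round hole is in the left tab. I choose the leftmost tool.

Run:
```python
from h import *
a=onz('top',(324.4,206.8),160);b=onz('top',(407,232.2),160);print('rail',a,b,np.linalg.norm(a-b))
d=(a-b)/np.linalg.norm(a-b); print('rail yaw',np.arctan2(-d[0],d[1]))
print('hook top',onz('top',(343.6,221.2),243), onz('side',(322,156.),243), two('top',(343.6,221.2),'side',(322,156.)))
h=onz('top',(251.0,176.5),78);s=onz('top',(285.3,174.7),78);print('hole',h,'slot',s,'yaw',np.arctan2(-(h-s)[0],(h-s)[1]),np.linalg.norm(h-s))
print('holeside',onz('side',(217,231),78),onz('side',(242,207),78))
for n,p in(('jar',(286,256)),('glue',(231,253))): print(n,onz('top',p,100))
from scipy.spatial.transform import Rotation
ci=imaging.camera_info('wrist');S=monitor.sense();R=Ro.from_euler('xyz',S['tcp_rot']).as_matrix()
C=np.array(ci['R']);print('cam in tool',R.T@(-C.T@ci['t']-S['eef_pos']),(C@R).round(3).tolist())
```

```text
rail [ 565.77795294 -197.4159156   160.        ] [ 487.11814808 -472.97870662  160.        ] 286.56974141988854
rail yaw -0.2780566652367943
hook top [ 515.70256994 -249.61232913  243.        ] [ 516.32305128 -249.97807879  243.        ] (array([ 515.81953145, -249.43631289,  243.57367164]), np.float64(0.3306958948588039))
hole [675.28463928  59.1024433   78.        ] slot [684.33687923 -63.86198352  78.        ] yaw 0.0734841816144732 123.29717479691097
holeside [677.49856119  59.93579448  78.        ] [683.80111483 -63.20613124  78.        ]
jar [395.46471339 -72.69768065 100.        ]
glue [401.2990988  119.68982674 100.        ]
cam in tool [  83.78043835    0.62680906 -143.2778167 ] [[-0.001, 1.0, -0.001], [-0.945, -0.001, -0.328], [-0.328, 0.001, 0.945]]
```

Emit:
drive_tool([
  {"z": -0.9},
  {"x": 0.8,"y": -0.4,"z": -1.6,"az": 1},
  {"x": 1.7,"y": -0.8,"z": -1.8,"az": 2},
  {"x": 2.6,"y": -1.3,"z": -1.8,"az": 3},
  {"x": 3.5,"y": -1.75,"z": -1.8,"az": 4},
  {"x": 4.4,"y": -2.2,"z": -1.8,"az": 5},
  {"x": 5.3,"y": -2.6,"z": -1.8,"az": 6},
  {"x": 6.2,"y": -3.1,"z": -1.8,"az": 6.88},
])

```text
invalid input
```

Emit:
drive_tool([
  {"x": 0.7,"y": 0.3},
  {"x": 1.0,"y": 0.5},
  {"x": 1.0,"y": 0.5},
  {"x": 1.0,"y": 0.5},
])

```text
invalid input
```

Emit:
drive_tool([
  {"x": 0,"y": 0,"z": -0.9,"ax": 0,"ay": 0,"az": 0,"hand": 85},
  {"x": 0.8,"y": -0.4,"z": -1.6,"ax": 0,"ay": 0,"az": 1,"hand": 85},
  {"x": 1.7,"y": -0.8,"z": -1.8,"ax": 0,"ay": 0,"az": 2,"hand": 85},
  {"x": 2.6,"y": -1.3,"z": -1.8,"ax": 0,"ay": 0,"az": 3,"hand": 85},
  {"x": 3.5,"y": -1.75,"z": -1.8,"ax": 0,"ay": 0,"az": 4,"hand": 85},
  {"x": 4.4,"y": -2.2,"z": -1.8,"ax": 0,"ay": 0,"az": 5,"hand": 85},
  {"x": 5.3,"y": -2.6,"z": -1.8,"ax": 0,"ay": 0,"az": 6,"hand": 85},
  {"x": 6.2,"y": -3.1,"z": -1.8,"ax": 0,"ay": 0,"az": 6.88,"hand": 85},
])

```text
clock: 0.95
eef_pos: [476.6, -298.4, 321.3]
tcp_rot: [3.142, -0.0, -0.284]
contact_force: [1.1, -0.9, 0.2]
opening: 0.995
grasp_force: 0.0
```

Emit:
drive_tool([
  {"x": 0.24,"y": -0.58,"z": 0,"ax": 0,"ay": 0,"az": 0,"hand": 60},
  {"x": 0.48,"y": -1.16,"z": 0,"ax": 0,"ay": 0,"az": 0,"hand": 60},
  {"x": 0.48,"y": -1.16,"z": 0,"ax": 0,"ay": 0,"az": 0,"hand": 60},
])

```text
clock: 1.25
eef_pos: [516.5, -248.1, 321.0]
tcp_rot: [-3.14, 0.0, -0.276]
contact_force: [-1.1, 0.6, 0.6]
opening: 0.702
grasp_force: 0.0
```

Run:
```python
from h import *
import pickle
s=monitor.sense();print(s['eef_pos'],s['tcp_rot']);ci=imaging.camera_info('wrist');grab('wrist','w1.png');pickle.dump(ci,open('w1.pkl','wb'))
for p in ((515.8,-249.5,243),(515.8,-249.5,201)): print(proj('wrist',p,ci))
im=cv2.imread('pics/w1.png');cv2.imwrite('pics/w1b.png',cv2.resize(im[60:360,130:530],(800,600),interpolation=3))
```

```text
[ 516.45772817 -248.10960737  320.9703519 ] [-3.14040545e+00  6.35126596e-06 -2.76390276e-01]
[285.96807812 213.6586918 ]
[285.90585464 196.00079447]
```

View pics/w1b.png

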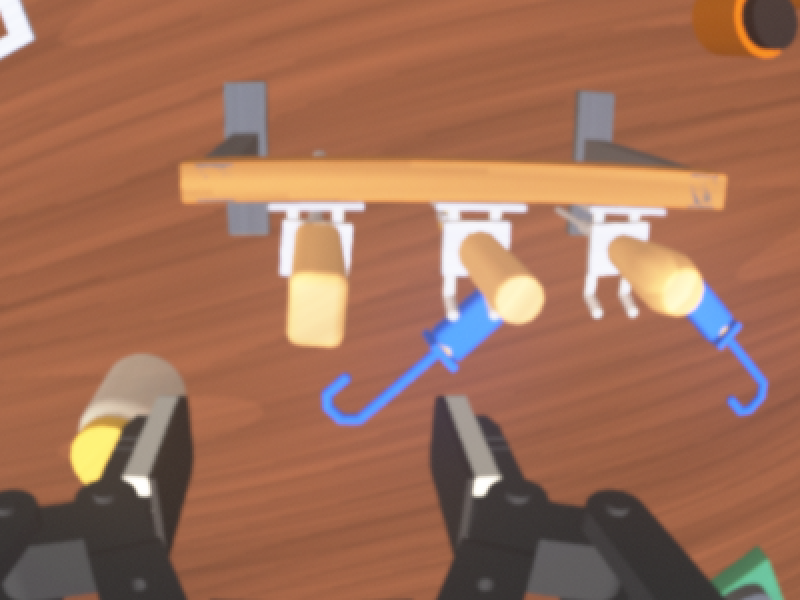

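The close view confirms it: the square-topped handle sits with its top face at crop corners (293,271), (347,275), (343,347), (288,342), on the prong pair nearest the oven.

Run:
```python
from h import *
import pickle
ci=pickle.load(open('w1.pkl','rb'))
P=[onz('wrist',(130+u/2,60+v/2),243,ci) for u,v in((293,271),(347,275),(343,347),(288,342))]
c=np.mean(P,0);print('c',c)
e=(P[0]+P[1]-P[2]-P[3])/2;w=(P[0]+P[3]-P[1]-P[2])/2
print(np.linalg.norm(e),np.arctan2(e[1],e[0]),np.linalg.norm(w),np.arctan2(-w[0],w[1]))
a=onz('wrist',(130+181/2,60+163/2),160,ci);b=onz('wrist',(130+727/2,60+175/2),160,ci);d=a-b;print('rail far edge',a,b,np.linalg.norm(d),np.arctan2(-d[0],d[1]))
a=onz('wrist',(130+181/2,60+203/2),160,ci);b=onz('wrist',(130+725/2,60+209/2),160,ci);d=a-b;print('rail near edge',a,b,np.linalg.norm(d),np.arctan2(-d[0],d[1]))
s=monitor.sense();R=Ro.from_euler('xyz',s['tcp_rot']).as_matrix();print('shift units',R.T@(np.array([c[0],c[1],182])-s['eef_pos'])/50)
```

```text
c [ 514.38923675 -251.30672933  243.        ]
28.03409942552527 -0.33194065398315453 19.996476246818187 -0.366077128666778
rail far edge [ 572.71369817 -201.00211801  160.        ] [ 495.77659763 -479.06155165  160.        ] 288.5071334932798 -0.26993950279844586
rail near edge [ 554.15910696 -194.80118621  160.        ] [ 476.98682856 -475.54618652  160.        ] 291.15857491959065 -0.26825826319614954
shift units [-0.00695492  0.03880631  2.77875258]
```

Emit:
drive_tool([
  {"x": 0,"y": 0.04,"z": 0.3,"ax": 0,"ay": 0,"az": 0.67,"hand": 60},
  {"x": 0,"y": 0.04,"z": 0.9,"ax": 0,"ay": 0,"az": 0.67,"hand": 60},
  {"x": 0,"y": 0.04,"z": 1.5,"ax": 0,"ay": 0,"az": 0.67,"hand": 60},
  {"x": 0,"y": 0.04,"z": 2.1,"ax": 0,"ay": 0,"az": 0.67,"hand": 60},
  {"x": 0,"y": 0.04,"z": 2.5,"ax": 0,"ay": 0,"az": 0.67,"hand": 60},
  {"x": 0,"y": 0.04,"z": 2.82,"ax": 0,"ay": 0,"az": 0.67,"hand": 60},
  {"x": 0,"y": 0.04,"z": 2.82,"ax": 0,"ay": 0,"az": 0.67,"hand": 50},
  {"x": 0,"y": 0.04,"z": 2.82,"ax": 0,"ay": 0,"az": 0.67,"hand": 40},
])

```text
clock: 2.1
eef_pos: [513.6, -253.6, 180.5]
tcp_rot: [3.141, 0.0, -0.351]
contact_force: [-0.2, 0.2, 0.9]
opening: 0.472
grasp_force: 0.0
```

Emit:
drive_tool([
  {"x": 0,"y": 0,"z": 0,"ax": 0,"ay": 0,"az": 0,"hand": 28},
  {"x": 0,"y": 0,"z": 0,"ax": 0,"ay": 0,"az": 0,"hand": 24},
  {"x": 0,"y": 0,"z": 0,"ax": 0,"ay": 0,"az": 0,"hand": 20},
  {"x": 0,"y": 0,"z": 0,"ax": 0,"ay": 0,"az": 0,"hand": 15},
  {"x": 0,"y": 0,"z": 0,"ax": 0,"ay": 0,"az": 0,"hand": 10},
  {"x": 0,"y": 0,"z": 0,"ax": 0,"ay": 0,"az": 0,"hand": 10},
], grip_force=80)

```text
clock: 2.7
eef_pos: [514.6, -253.3, 181.5]
tcp_rot: [3.141, -0.002, -0.35]
contact_force: [-1.1, -0.6, 6.3]
opening: 0.249
grasp_force: 76.3
```

Emit:
drive_tool([
  {"x": 0,"y": 0,"z": -0.15,"ax": 0,"ay": 0,"az": 0,"hand": 10},
  {"x": 0,"y": 0,"z": -0.35,"ax": 0,"ay": 0,"az": 0,"hand": 10},
  {"x": 0,"y": 0,"z": -0.5,"ax": 0,"ay": 0,"az": 0,"hand": 10},
  {"x": 0,"y": 0,"z": -0.5,"ax": 0,"ay": 0,"az": 0,"hand": 10},
], grip_force=100)

```text
clock: 3.1
eef_pos: [514.9, -253.2, 206.9]
tcp_rot: [3.141, -0.002, -0.35]
contact_force: [-1.0, 0.5, -1.2]
opening: 0.246
grasp_force: 95.3
```

Emit:
drive_tool([
  {"x": -0.2,"y": 0.02,"z": 0,"ax": 0,"ay": 0,"az": 0,"hand": 10},
  {"x": -0.5,"y": 0.04,"z": 0,"ax": 0,"ay": 0,"az": 0,"hand": 10},
  {"x": -0.8,"y": 0.06,"z": 0,"ax": 0,"ay": 0,"az": 0,"hand": 10},
  {"x": -1.1,"y": 0.09,"z": 0,"ax": 0,"ay": 0,"az": 0,"hand": 10},
  {"x": -1.4,"y": 0.11,"z": 0,"ax": 0,"ay": 0,"az": 0,"hand": 10},
  {"x": -1.4,"y": 0.11,"z": 0,"ax": 0,"ay": 0,"az": 0,"hand": 10},
])

```text
clock: 3.7
eef_pos: [444.2, -233.2, 205.0]
tcp_rot: [-3.141, 0.002, -0.35]
contact_force: [-0.0, -0.2, -0.6]
opening: 0.241
grasp_force: 95.3
```

Run:
```python
from h import *
import pickle
s=monitor.sense();print(s['eef_pos'],s['tcp_rot'],s['contact_force'],s['opening']);ci=imaging.camera_info('wrist');w=grab('wrist','w2.png');pickle.dump(ci,open('w2.pkl','wb'))
R=Ro.from_euler('xyz',s['tcp_rot']).as_matrix();g=s['eef_pos']+R@[0,0,-19]
for p in ((34,0,108),(0,0,48),(15,0,-42)): print(proj('wrist',g+R@p,ci))
t=grab('top','t2.png')
im=np.zeros((420,800,3),np.uint8); im[:,:560]=w; im[:140,560:]=cv2.resize(t[200:270,280:400],(240,140)); cv2.imwrite('pics/v2.png',im[:,:,::-1])
```

```text
[ 444.17277778 -233.24647974  205.03089504] [-3.14146821e+00  1.69163800e-03 -3.50163489e-01] [-0.02925824 -0.16949168 -0.62797922] 0.2411498259257162
[283.7359438  164.43271481]
[283.45364046 243.10462235]
[282.00908306 322.89808244]
```

View pics/v2.png

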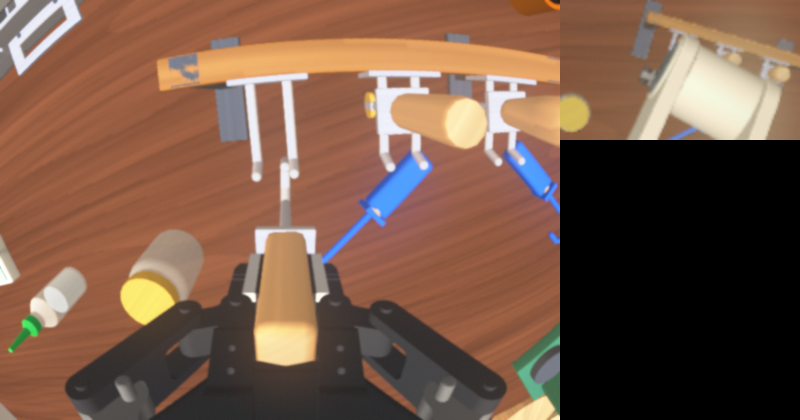

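The hook is held straight: its tip shows at (285,163) against the predicted (284,164), and its prongs are empty. Next I carry it to the oven.

Emit:
drive_tool([
  {"x": 0.02,"y": -0.3,"z": 0,"ax": 0,"ay": 0,"az": -0.2,"hand": 10},
  {"x": 0.1,"y": -1.0,"z": 0,"ax": 0,"ay": 0,"az": -0.7,"hand": 10},
  {"x": 0.18,"y": -1.8,"z": 0,"ax": 0,"ay": 0,"az": -1.2,"hand": 10},
  {"x": 0.27,"y": -2.7,"z": 0,"ax": 0,"ay": 0,"az": -1.8,"hand": 10},
  {"x": 0.36,"y": -3.6,"z": 0,"ax": 0,"ay": 0,"az": -2.4,"hand": 10},
  {"x": 0.45,"y": -4.5,"z": 0,"ax": 0,"ay": 0,"az": -3.0,"hand": 10},
  {"x": 0.53,"y": -5.3,"z": 0,"ax": 0,"ay": 0,"az": -3.5,"hand": 10},
  {"x": 0.6,"y": -5.9,"z": 0,"ax": 0,"ay": 0,"az": -3.85,"hand": 10},
])

```text
clock: 4.6
eef_pos: [577.2, 36.4, 205.2]
tcp_rot: [-3.141, -0.001, 0.058]
contact_force: [-0.3, 0.8, -1.8]
opening: 0.244
grasp_force: 95.4
```

Emit:
drive_tool([
  {"x": -0.06,"y": -0.25,"z": 0,"ax": 0,"ay": 0,"az": -0.2,"hand": 10},
  {"x": -0.12,"y": -0.42,"z": 0,"ax": 0,"ay": 0,"az": -0.2,"hand": 10},
  {"x": -0.12,"y": -0.42,"z": 0,"ax": 0,"ay": 0,"az": -0.2,"hand": 10},
  {"x": -0.12,"y": -0.42,"z": 0,"ax": 0,"ay": 0,"az": -0.2,"hand": 10},
])

```text
clock: 5.0
eef_pos: [568.2, 53.0, 205.3]
tcp_rot: [3.141, 0.0, 0.074]
contact_force: [-0.1, 0.0, -0.8]
opening: 0.248
grasp_force: 95.5
```

Run:
```python
from h import *
import pickle
s=monitor.sense();print(s['eef_pos'],s['tcp_rot'],s['contact_force'],s['opening']);ci=imaging.camera_info('wrist');w=grab('wrist','w3.png');pickle.dump((s,ci),open('w3.pkl','wb'))
R=Ro.from_euler('xyz',s['tcp_rot']).as_matrix();g=s['eef_pos']+R@[0,0,-19]
for p in ((34,0,108),(0,0,48)): print(g+R@p,proj('wrist',g+R@p,ci))
print(proj('wrist',(676.5,59.5,78),ci))
```

```text
[568.24190781  52.96331417 205.29782199] [3.14128010e+00 1.56799692e-04 7.37835413e-02] [-0.0866469   0.03276537 -0.80760899] 0.24791553396694613
[602.13753455  55.44090905 116.29249624] [283.82811337 163.76243379]
[568.23804115  52.9539397  176.29782377] [283.61190125 242.3517142 ]
[285.61076291  65.4788787 ]
```

View pics/w3.png

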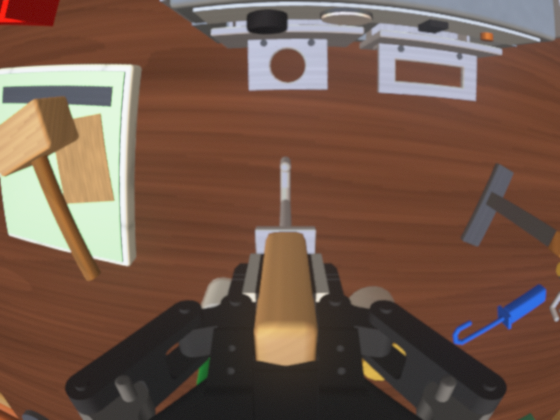

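The round hole is at (288,65), its tab's front edge runs (249,90)–(327,89), and the slot tab's runs (378,93)–(475,100). The hook tip is at (285,160).

Run:
```python
from h import *
import pickle
s,ci=pickle.load(open('w3.pkl','rb'));w=cv2.imread('pics/w3.png')
g=cv2.cvtColor(w,cv2.COLOR_BGR2GRAY)
m=(g[40:92,245:330]<150).astype(np.uint8)  # hole blob
n,l,st,ce=cv2.connectedComponentsWithStats(m)
for i in range(1,n):
    if 300<st[i,4]<1800: print(st[i],ce[i]+[245,40],onz('wrist',ce[i]+[245,40],77,ci))
f=lambda a,b:(lambda d:(a,b,np.linalg.norm(d),np.arctan2(-d[0],d[1])))(a-b)
print(f(onz('wrist',(248,91),78,ci),onz('wrist',(328,89.5),78,ci)))
print(f(onz('wrist',(378,93),78,ci),onz('wrist',(476,100),78,ci)))
print('tip',onz('wrist',(285.5,161),116.3,ci))
```

```text
[  0   0  85  52 552] [286.24456522  75.42210145] [668.29957947  58.38036424  77.        ]
[ 25   8  36  35 977] [287.20163767  64.85875128] [677.20637144  58.25176608  77.        ]
(array([653.41372628,  88.69509968,  78.        ]), array([659.56661663,  23.414433  ,  78.        ]), np.float64(65.56998933808292), np.float64(0.09397524892485641))
(array([661.73489773, -19.21313643,  78.        ]), array([ 671.63579711, -116.6406201 ,   78.        ]), np.float64(97.92927235710502), np.float64(0.10127558986808273))
tip [604.28304229  54.37600905 116.3       ]
```

Emit:
drive_tool([
  {"x": 0,"y": 0.05,"z": 0.2,"ax": 0,"ay": 0,"az": -0.2,"hand": 10},
  {"x": 0,"y": 0.08,"z": 0.5,"ax": 0,"ay": 0,"az": -0.2,"hand": 10},
  {"x": 0,"y": 0.08,"z": 0.8,"ax": 0,"ay": 0,"az": -0.2,"hand": 10},
  {"x": 0,"y": 0.08,"z": 1.08,"ax": 0,"ay": 0,"az": -0.2,"hand": 10},
  {"x": 0,"y": 0.08,"z": 1.08,"ax": 0,"ay": 0,"az": -0.2,"hand": 10},
  {"x": 0,"y": 0.08,"z": 1.08,"ax": 0,"ay": 0,"az": -0.2,"hand": 10},
])

```text
clock: 5.65
eef_pos: [568.8, 49.1, 151.0]
tcp_rot: [3.142, 0.001, 0.095]
contact_force: [-0.0, -0.4, -1.4]
opening: 0.246
grasp_force: 95.5
```

Emit:
drive_tool([
  {"x": 0.2,"y": 0,"z": 0,"ax": 0,"ay": 0,"az": 0,"hand": 10},
  {"x": 0.5,"y": 0,"z": 0,"ax": 0,"ay": 0,"az": 0,"hand": 10},
  {"x": 0.8,"y": 0,"z": 0,"ax": 0,"ay": 0,"az": 0,"hand": 10},
  {"x": 1.0,"y": 0,"z": 0,"ax": 0,"ay": 0,"az": 0,"hand": 10},
  {"x": 1.2,"y": 0,"z": 0,"ax": 0,"ay": 0,"az": 0,"hand": 10},
  {"x": 1.35,"y": 0,"z": 0,"ax": 0,"ay": 0,"az": 0,"hand": 10},
  {"x": 1.46,"y": 0,"z": 0,"ax": 0,"ay": 0,"az": 0,"hand": 10},
  {"x": 1.46,"y": 0,"z": 0,"ax": 0,"ay": 0,"az": 0,"hand": 10},
])

```text
clock: 6.45
eef_pos: [642.2, 56.5, 151.2]
tcp_rot: [3.142, -0.0, 0.095]
contact_force: [0.2, 0.9, -1.7]
opening: 0.245
grasp_force: 95.5
```

Run:
```python
from h import *
import pickle
s=monitor.sense();print(s['eef_pos'],s['tcp_rot'],s['contact_force'],s['opening']);ci=imaging.camera_info('wrist');w=grab('wrist','w4.png');pickle.dump((s,ci),open('w4.pkl','wb'))
R=Ro.from_euler('xyz',s['tcp_rot']).as_matrix();g=s['eef_pos']+R@[0,0,-19]
for p in ((34,0,108),): print(g+R@p,proj('wrist',g+R@p,ci))
print(proj('wrist',(676.9,58.5,78),ci))
cv2.imwrite('pics/v4.png',cv2.resize(w[90:290,160:410],(750,600),interpolation=3)[:,:,::-1])
```

```text
[642.15084267  56.47461056 151.23817902] [ 3.14157571e+00 -1.89159585e-04  9.52756213e-02] [ 0.16084671  0.86980914 -1.73063749] 0.24451209443289482
[676.01354453  59.70918331  62.24461205] [283.85173727 163.775567  ]
[285.65965745 167.53035781]
```

View pics/v4.png

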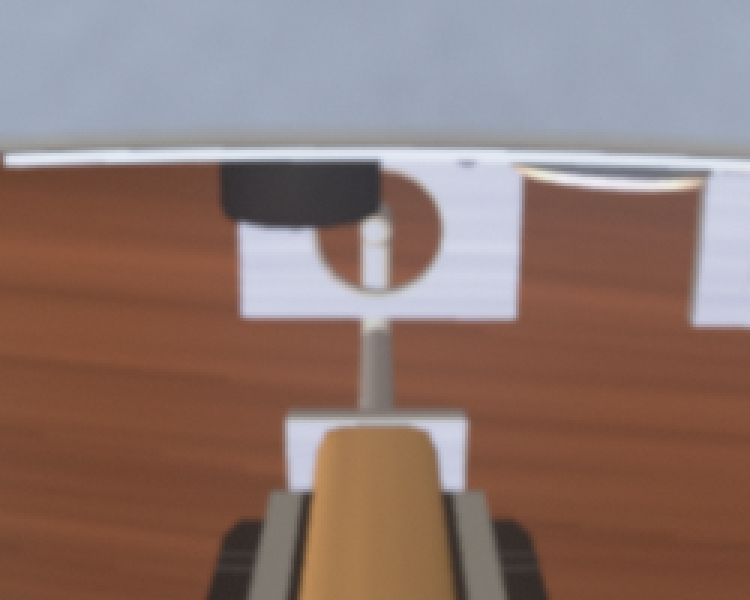

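The tip shows at crop (377,230), inside the round hole centred at (380,232). Next I raise it through the hole.

Emit:
drive_tool([
  {"x": 0,"y": 0.01,"z": -0.1,"ax": 0,"ay": 0,"az": 0,"hand": 10},
  {"x": 0,"y": 0.02,"z": -0.2,"ax": 0,"ay": 0,"az": 0,"hand": 10},
  {"x": 0,"y": 0.02,"z": -0.3,"ax": 0,"ay": 0,"az": 0,"hand": 10},
  {"x": 0,"y": 0.02,"z": -0.4,"ax": 0,"ay": 0,"az": 0,"hand": 10},
  {"x": 0,"y": 0.02,"z": -0.5,"ax": 0,"ay": 0,"az": 0,"hand": 10},
  {"x": 0,"y": 0.02,"z": -0.5,"ax": 0,"ay": 0,"az": 0,"hand": 10},
])

```text
clock: 7.1
eef_pos: [642.2, 55.5, 177.4]
tcp_rot: [-3.142, -0.002, 0.095]
contact_force: [0.5, -0.5, -1.1]
opening: 0.245
grasp_force: 95.5
```

Emit:
drive_tool([
  {"x": -0.02,"y": 0,"z": 0,"ax": 0,"ay": 0,"az": 0,"hand": 10},
  {"x": -0.06,"y": 0,"z": 0,"ax": 0,"ay": 0,"az": 0,"hand": 10},
  {"x": -0.11,"y": 0,"z": 0,"ax": 0,"ay": 0,"az": 0,"hand": 10},
  {"x": -0.16,"y": 0,"z": 0,"ax": 0,"ay": 0,"az": 0,"hand": 10},
  {"x": -0.21,"y": 0,"z": 0,"ax": 0,"ay": 0,"az": 0,"hand": 10},
  {"x": -0.26,"y": 0,"z": 0,"ax": 0,"ay": 0,"az": 0,"hand": 10},
  {"x": -0.32,"y": 0,"z": 0,"ax": 0,"ay": 0,"az": 0,"hand": 10},
  {"x": -0.38,"y": 0,"z": 0,"ax": 0,"ay": 0,"az": 0,"hand": 10},
])

```text
clock: 7.9
eef_pos: [622.6, 53.6, 176.3]
tcp_rot: [-3.142, -0.0, 0.095]
contact_force: [2.1, -0.6, -3.3]
opening: 0.247
grasp_force: 95.4
```

Run:
```python
from h import *
import pickle
s=monitor.sense();print(s['eef_pos'],s['tcp_rot'],s['contact_force'],s['opening']);ci=imaging.camera_info('wrist');w=grab('wrist','w5.png');pickle.dump((s,ci),open('w5.pkl','wb'))
cv2.imwrite('pics/v5.png',cv2.resize(w[60:260,160:410],(750,600),interpolation=3)[:,:,::-1])
```

```text
[622.61085891  53.62791082 176.32480102] [-3.14155655e+00 -1.74008069e-04  9.52276755e-02] [ 2.11644983 -0.5780523  -3.31526481] 0.24681855041597514
```

View pics/v5.png

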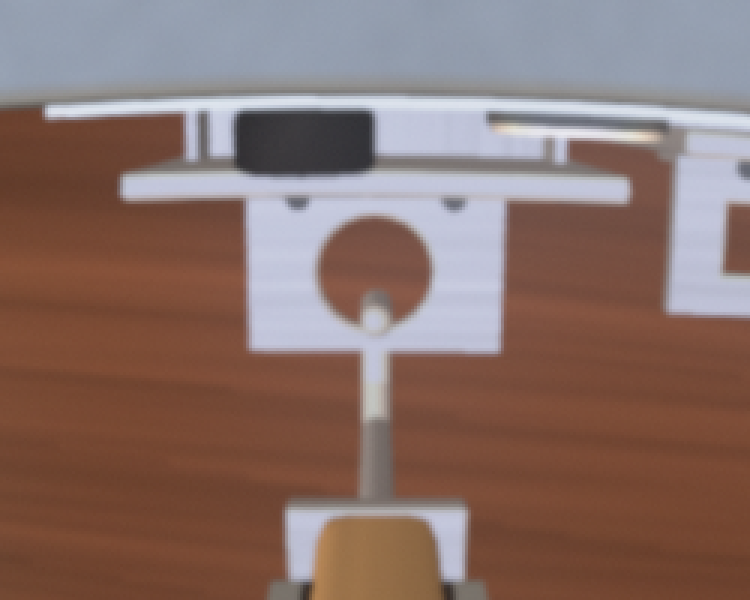

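The tip stands in the hole against its front rim, and the tray is coming out at about 2 N. I keep drawing smoothly.

Emit:
drive_tool([
  {"x": -0.06,"y": 0,"z": 0,"ax": 0,"ay": 0,"az": 0,"hand": 10},
  {"x": -0.13,"y": 0,"z": 0,"ax": 0,"ay": 0,"az": 0,"hand": 10},
  {"x": -0.2,"y": 0,"z": 0,"ax": 0,"ay": 0,"az": 0,"hand": 10},
  {"x": -0.27,"y": 0,"z": 0,"ax": 0,"ay": 0,"az": 0,"hand": 10},
  {"x": -0.34,"y": 0,"z": 0,"ax": 0,"ay": 0,"az": 0,"hand": 10},
  {"x": -0.41,"y": 0,"z": 0,"ax": 0,"ay": 0,"az": 0,"hand": 10},
  {"x": -0.48,"y": 0,"z": 0,"ax": 0,"ay": 0,"az": 0,"hand": 10},
  {"x": -0.55,"y": 0,"z": 0,"ax": 0,"ay": 0,"az": 0,"hand": 10},
])

```text
clock: 8.75
eef_pos: [595.1, 51.0, 176.3]
tcp_rot: [-3.141, -0.0, 0.095]
contact_force: [1.3, 1.5, -1.7]
opening: 0.245
grasp_force: 95.5
```

Emit:
drive_tool([
  {"x": -0.07,"y": 0,"z": 0,"ax": 0,"ay": 0,"az": 0,"hand": 10},
  {"x": -0.14,"y": 0,"z": 0,"ax": 0,"ay": 0,"az": 0,"hand": 10},
  {"x": -0.21,"y": 0,"z": 0,"ax": 0,"ay": 0,"az": 0,"hand": 10},
  {"x": -0.28,"y": 0,"z": 0,"ax": 0,"ay": 0,"az": 0,"hand": 10},
  {"x": -0.35,"y": 0,"z": 0,"ax": 0,"ay": 0,"az": 0,"hand": 10},
  {"x": -0.42,"y": 0,"z": 0,"ax": 0,"ay": 0,"az": 0,"hand": 10},
  {"x": -0.49,"y": 0,"z": 0,"ax": 0,"ay": 0,"az": 0,"hand": 10},
  {"x": -0.56,"y": 0,"z": 0,"ax": 0,"ay": 0,"az": 0,"hand": 10},
])

```text
clock: 9.55
eef_pos: [567.3, 48.3, 176.3]
tcp_rot: [-3.142, 0.0, 0.095]
contact_force: [1.3, 1.7, -0.9]
opening: 0.243
grasp_force: 95.5
```

Emit:
drive_tool([
  {"x": -0.07,"y": 0,"z": 0,"ax": 0,"ay": 0,"az": 0,"hand": 10},
  {"x": -0.14,"y": 0,"z": 0,"ax": 0,"ay": 0,"az": 0,"hand": 10},
  {"x": -0.21,"y": 0,"z": 0,"ax": 0,"ay": 0,"az": 0,"hand": 10},
  {"x": -0.28,"y": 0,"z": 0,"ax": 0,"ay": 0,"az": 0,"hand": 10},
  {"x": -0.35,"y": 0,"z": 0,"ax": 0,"ay": 0,"az": 0,"hand": 10},
  {"x": -0.41,"y": 0,"z": 0,"ax": 0,"ay": 0,"az": 0,"hand": 10},
  {"x": -0.46,"y": 0,"z": 0,"ax": 0,"ay": 0,"az": 0,"hand": 10},
  {"x": -0.5,"y": 0,"z": 0,"ax": 0,"ay": 0,"az": 0,"hand": 10},
])

```text
clock: 10.35
eef_pos: [542.4, 45.9, 176.3]
tcp_rot: [3.142, 0.0, 0.095]
contact_force: [1.5, 1.1, -3.2]
opening: 0.247
grasp_force: 95.5
```

Run:
```python
from h import *
import pickle
s=monitor.sense();print(s['eef_pos'],s['tcp_rot'],s['contact_force'],s['opening']);ci=imaging.camera_info('wrist');w=grab('wrist','w6.png');pickle.dump((s,ci),open('w6.pkl','wb'))
cv2.imwrite('pics/v6.png',cv2.resize(w[0:260,110:460],(800,594),interpolation=3)[:,:,::-1])
```

```text
[542.42784642  45.93144434 176.28720492] [3.14156580e+00 3.79594002e-05 9.52399491e-02] [ 1.51323382  1.06671396 -3.20916317] 0.2468243860380791
```

View pics/v6.png

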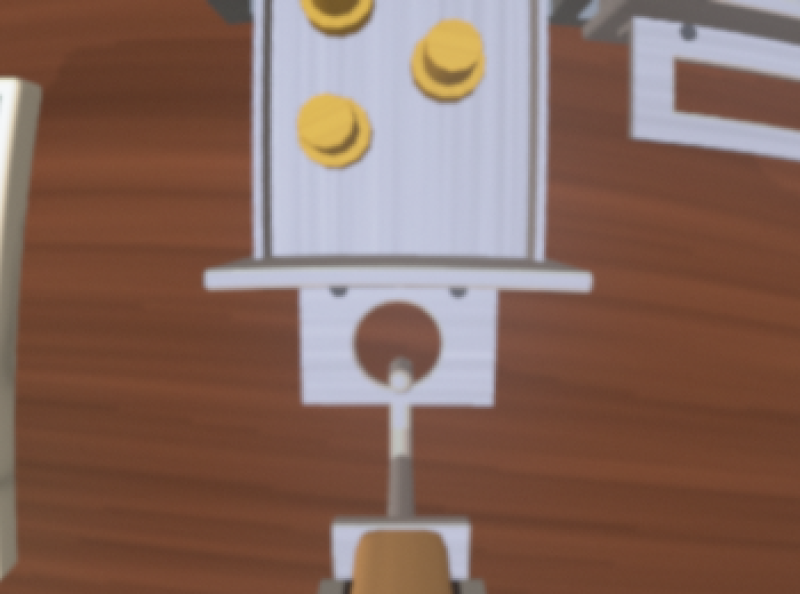

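The three stamps are standing and the tip is still in the hole. About 20–30 mm is left, so I slow down.

Emit:
drive_tool([
  {"x": -0.04,"y": 0,"z": 0,"ax": 0,"ay": 0,"az": 0,"hand": 10},
  {"x": -0.08,"y": 0,"z": 0,"ax": 0,"ay": 0,"az": 0,"hand": 10},
  {"x": -0.12,"y": 0,"z": 0,"ax": 0,"ay": 0,"az": 0,"hand": 10},
  {"x": -0.16,"y": 0,"z": 0,"ax": 0,"ay": 0,"az": 0,"hand": 10},
  {"x": -0.2,"y": 0,"z": 0,"ax": 0,"ay": 0,"az": 0,"hand": 10},
  {"x": -0.24,"y": 0,"z": 0,"ax": 0,"ay": 0,"az": 0,"hand": 10},
  {"x": -0.27,"y": 0,"z": 0,"ax": 0,"ay": 0,"az": 0,"hand": 10},
  {"x": -0.3,"y": 0,"z": 0,"ax": 0,"ay": 0,"az": 0,"hand": 10},
])

```text
clock: 11.2
eef_pos: [527.6, 44.5, 176.3]
tcp_rot: [-3.142, -0.0, 0.095]
contact_force: [1.4, 0.4, -2.2]
opening: 0.246
grasp_force: 95.4
```

Emit:
drive_tool([
  {"x": -0.02,"y": 0,"z": 0,"ax": 0,"ay": 0,"az": 0,"hand": 10},
  {"x": -0.04,"y": 0,"z": 0,"ax": 0,"ay": 0,"az": 0,"hand": 10},
  {"x": -0.06,"y": 0,"z": 0,"ax": 0,"ay": 0,"az": 0,"hand": 10},
  {"x": -0.08,"y": 0,"z": 0,"ax": 0,"ay": 0,"az": 0,"hand": 10},
])

```text
clock: 11.6
eef_pos: [523.7, 44.2, 176.3]
tcp_rot: [-3.142, 0.0, 0.095]
contact_force: [1.7, 1.0, -1.7]
opening: 0.245
grasp_force: 95.5
```

Emit:
drive_tool([
  {"x": -0.02,"y": 0,"z": 0,"ax": 0,"ay": 0,"az": 0,"hand": 10},
  {"x": -0.04,"y": 0,"z": 0,"ax": 0,"ay": 0,"az": 0,"hand": 10},
  {"x": -0.06,"y": 0,"z": 0,"ax": 0,"ay": 0,"az": 0,"hand": 10},
])

```text
clock: 11.9
eef_pos: [520.7, 43.9, 176.3]
tcp_rot: [-3.142, 0.0, 0.095]
contact_force: [0.9, 1.0, -1.0]
opening: 0.246
grasp_force: 95.5
```

Emit:
drive_tool([
  {"x": -0.02,"y": 0,"z": 0,"ax": 0,"ay": 0,"az": 0,"hand": 10},
  {"x": -0.04,"y": 0,"z": 0,"ax": 0,"ay": 0,"az": 0,"hand": 10},
  {"x": -0.06,"y": 0,"z": 0,"ax": 0,"ay": 0,"az": 0,"hand": 10},
  {"x": -0.08,"y": 0,"z": 0,"ax": 0,"ay": 0,"az": 0,"hand": 10},
])

```text
clock: 12.3
eef_pos: [517.7, 43.5, 176.5]
tcp_rot: [3.142, -0.002, 0.095]
contact_force: [6.0, 1.9, -5.0]
opening: 0.248
grasp_force: 95.4
```

Emit:
drive_tool([
  {"x": -0.02,"y": 0,"z": 0,"ax": 0,"ay": 0,"az": 0,"hand": 10},
  {"x": -0.04,"y": 0,"z": 0,"ax": 0,"ay": 0,"az": 0,"hand": 10},
])

```text
clock: 12.5
eef_pos: [516.8, 43.4, 176.7]
tcp_rot: [3.141, -0.005, 0.095]
contact_force: [8.4, 0.1, -7.2]
opening: 0.248
grasp_force: 95.3
```

Emit:
drive_tool([
  {"x": -0.02,"y": 0,"z": 0,"ax": 0,"ay": 0,"az": 0,"hand": 10},
  {"x": -0.04,"y": 0,"z": 0,"ax": 0,"ay": 0,"az": 0,"hand": 10},
])

```text
clock: 12.7
eef_pos: [516.0, 43.3, 177.0]
tcp_rot: [3.141, -0.007, 0.095]
contact_force: [12.1, 1.6, -7.8]
opening: 0.248
grasp_force: 95.4
```

The force has risen to 12 N, so the tray is at its stop. I recentre the tip in the hole, lower it, check, and withdraw.

Emit:
drive_tool([
  {"x": 0.06,"y": 0,"z": 0,"ax": 0,"ay": 0,"az": 0,"hand": 10},
  {"x": 0.14,"y": 0,"z": 0,"ax": 0,"ay": 0,"az": 0,"hand": 10},
  {"x": 0.22,"y": 0,"z": 0,"ax": 0,"ay": 0,"az": 0,"hand": 10},
  {"x": 0.27,"y": 0,"z": 0,"ax": 0,"ay": 0,"az": 0,"hand": 10},
  {"x": 0.27,"y": 0,"z": 0,"ax": 0,"ay": 0,"az": 0,"hand": 10},
])

```text
clock: 13.2
eef_pos: [526.1, 44.4, 176.0]
tcp_rot: [3.142, 0.001, 0.095]
contact_force: [-0.7, -0.2, -1.2]
opening: 0.242
grasp_force: 96.1
```

Run:
```python
from h import *
import pickle
s=monitor.sense();print(s['eef_pos'],s['tcp_rot'],s['contact_force'],s['opening']);ci=imaging.camera_info('wrist');w=grab('wrist','w7.png');pickle.dump((s,ci),open('w7.pkl','wb'))
R=Ro.from_euler('xyz',s['tcp_rot']).as_matrix();g=s['eef_pos']+R@[0,0,-19];print(g+R@[34,0,108],proj('wrist',g+R@[34,0,108],ci))
g=w[130:185,240:330];m=((g[...,0].astype(int)-g[...,2])>25).astype(np.uint8)
hole=cv2.connectedComponentsWithStats(m)
for i in range(1,hole[0]):
    if hole[2][i,4]>60: print(hole[2][i],hole[3][i]+[240,130],onz('wrist',hole[3][i]+[240,130],77,ci))
```

```text
[526.1025543   44.36278948 176.02112794] [3.14156493e+00 9.48363560e-04 9.51960854e-02] [-0.70222331 -0.18081451 -1.15345992] 0.24194102418172117
[559.86480875  47.58408925  86.98892365] [283.83303359 163.73133074]
[ 86   8   4  47 135] [327.97037037 164.20740741] [560.6861454   13.79867563  77.        ]
[ 25  12  37  35 835] [282.86347305 157.73413174] [562.27793424  48.58140218  77.        ]
```

Emit:
drive_tool([
  {"x": 0,"y": 0,"z": 0.12,"ax": 0,"ay": 0,"az": 0,"hand": 10},
  {"x": 0,"y": 0,"z": 0.28,"ax": 0,"ay": 0,"az": 0,"hand": 10},
  {"x": 0,"y": 0,"z": 0.42,"ax": 0,"ay": 0,"az": 0,"hand": 10},
  {"x": 0,"y": 0,"z": 0.54,"ax": 0,"ay": 0,"az": 0,"hand": 10},
  {"x": 0,"y": 0,"z": 0.54,"ax": 0,"ay": 0,"az": 0,"hand": 10},
])

```text
clock: 13.75
eef_pos: [525.4, 44.3, 148.1]
tcp_rot: [-3.142, 0.002, 0.095]
contact_force: [0.7, -0.9, -1.7]
opening: 0.243
grasp_force: 96.1
```

Emit:
drive_tool([
  {"x": -0.15,"y": 0,"z": 0,"ax": 0,"ay": 0,"az": 0,"hand": 10},
  {"x": -0.4,"y": 0,"z": 0,"ax": 0,"ay": 0,"az": 0,"hand": 10},
  {"x": -0.7,"y": 0,"z": 0,"ax": 0,"ay": 0,"az": 0,"hand": 10},
  {"x": -1.0,"y": 0,"z": 0,"ax": 0,"ay": 0,"az": 0,"hand": 10},
  {"x": -1.2,"y": 0,"z": 0,"ax": 0,"ay": 0,"az": 0,"hand": 10},
  {"x": -1.2,"y": 0,"z": -0.3,"ax": 0,"ay": 0,"az": 0,"hand": 10},
  {"x": -1.2,"y": 0,"z": -0.9,"ax": 0,"ay": 0,"az": 0,"hand": 10},
  {"x": -1.2,"y": 0,"z": -1.5,"ax": 0,"ay": 0,"az": 0,"hand": 10},
])

```text
clock: 14.55
eef_pos: [465.4, 38.6, 225.1]
tcp_rot: [-3.142, 0.001, 0.095]
contact_force: [0.3, 0.7, -1.1]
opening: 0.246
grasp_force: 96.1
```

Run:
```python
from h import *
import pickle
s=monitor.sense();print(s['eef_pos'],s['tcp_rot'],s['contact_force'],s['opening']);ci=imaging.camera_info('wrist');w=grab('wrist','w8.png');pickle.dump((s,ci),open('w8.pkl','wb'))
R=Ro.from_euler('xyz',s['tcp_rot']).as_matrix();print(R.T@(np.array([444.4,-233.2,215])-s['eef_pos'])/50)
```

```text
[465.44911845  38.61671375 225.07469456] [-3.14155617e+00  9.21362737e-04  9.52270776e-02] [ 0.27572015  0.67400125 -1.06096782] 0.24556060865873988
[-0.93579316  5.37168304  0.20216022]
```

View pics/w8.png

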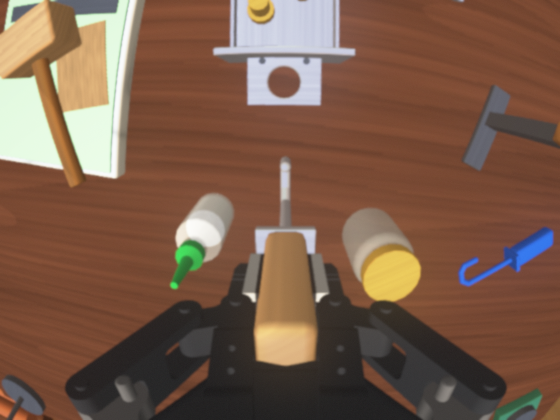

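The tray is out, the stamps are upright and the hook is free, its tip still at (285,161), so it has not slipped. I carry it back over the jar to the empty prongs.

Emit:
drive_tool([
  {"x": 0,"y": 0.1,"z": -0.4,"ax": 0,"ay": 0,"az": 0.1,"hand": 10},
  {"x": 0,"y": 0.6,"z": -0.7,"ax": 0,"ay": 0,"az": 0.6,"hand": 10},
  {"x": -0.1,"y": 1.3,"z": -0.7,"ax": 0,"ay": 0,"az": 1.2,"hand": 10},
  {"x": -0.3,"y": 2.1,"z": -0.7,"ax": 0,"ay": 0,"az": 1.9,"hand": 10},
  {"x": -0.5,"y": 2.9,"z": -0.7,"ax": 0,"ay": 0,"az": 2.6,"hand": 10},
  {"x": -0.7,"y": 3.7,"z": -0.7,"ax": 0,"ay": 0,"az": 3.3,"hand": 10},
  {"x": -0.85,"y": 4.5,"z": -0.6,"ax": 0,"ay": 0,"az": 3.9,"hand": 10},
  {"x": -0.94,"y": 5.1,"z": -0.4,"ax": 0,"ay": 0,"az": 4.25,"hand": 10},
])

```text
clock: 15.4
eef_pos: [443.5, -221.9, 245.0]
tcp_rot: [3.141, -0.002, -0.353]
contact_force: [-0.4, 0.3, -1.1]
opening: 0.243
grasp_force: 96.2
```

Emit:
drive_tool([
  {"x": 0.12,"y": 0.2,"z": 0.5,"ax": 0,"ay": 0,"az": 0,"hand": 10},
  {"x": 0.12,"y": 0.24,"z": 0.66,"ax": 0,"ay": 0,"az": 0,"hand": 10},
  {"x": 0.12,"y": 0.24,"z": 0.66,"ax": 0,"ay": 0,"az": 0,"hand": 10},
  {"x": 0.12,"y": 0.24,"z": 0.66,"ax": 0,"ay": 0,"az": 0,"hand": 10},
])

```text
clock: 15.8
eef_pos: [445.5, -232.2, 211.8]
tcp_rot: [-3.141, 0.0, -0.349]
contact_force: [0.2, -0.1, -1.2]
opening: 0.243
grasp_force: 96.2
```

Run:
```python
from h import *
import pickle
s=monitor.sense();print(s['eef_pos'],s['tcp_rot'],s['contact_force'],s['opening']);ci=imaging.camera_info('wrist');w=grab('wrist','w9.png');pickle.dump((s,ci),open('w9.pkl','wb'))
a=cv2.imread('pics/w2.png');
print('diff to w2 rail patch',cv2.phaseCorrelate(np.float32(cv2.cvtColor(a,6)[30:200,150:480]),np.float32(cv2.cvtColor(w[:,:,::-1].copy(),6)[30:200,150:480])))
print('hook patch',cv2.phaseCorrelate(np.float32(cv2.cvtColor(a,6)[225:370,230:340]),np.float32(cv2.cvtColor(w[:,:,::-1].copy(),6)[225:370,230:340])))
R=Ro.from_euler('xyz',s['tcp_rot']).as_matrix();print(R.T@(np.array([514.7,-253.2,208])-s['eef_pos'])/50)
```

```text
[ 445.45984335 -232.17923422  211.7902759 ] [-3.14134795e+00  4.42157446e-05 -3.49166787e-01] [ 0.19070382 -0.06861946 -1.18468833] 0.2434797188054853
diff to w2 rail patch ((-0.6782452627898579, 0.65624056945137), 0.4174410610140106)
hook patch ((0.005640561111164288, -0.04735469940432324), 0.9940926717122396)
[ 1.4450752  -0.07869672  0.07576088]
```

Emit:
drive_tool([
  {"x": 0.2,"y": -0.01,"z": 0,"ax": 0,"ay": 0,"az": 0,"hand": 10},
  {"x": 0.5,"y": -0.03,"z": 0,"ax": 0,"ay": 0,"az": 0,"hand": 10},
  {"x": 0.8,"y": -0.05,"z": 0,"ax": 0,"ay": 0,"az": 0,"hand": 10},
  {"x": 1.1,"y": -0.07,"z": 0,"ax": 0,"ay": 0,"az": 0,"hand": 10},
  {"x": 1.3,"y": -0.08,"z": 0,"ax": 0,"ay": 0,"az": 0,"hand": 10},
  {"x": 1.43,"y": -0.08,"z": 0,"ax": 0,"ay": 0,"az": 0,"hand": 10},
  {"x": 1.43,"y": -0.08,"z": 0,"ax": 0,"ay": 0,"az": 0,"hand": 10},
])

```text
clock: 16.55
eef_pos: [515.0, -253.9, 211.2]
tcp_rot: [3.142, -0.0, -0.35]
contact_force: [0.4, 1.0, -1.2]
opening: 0.242
grasp_force: 96.2
```

Emit:
drive_tool([
  {"x": 0,"y": 0,"z": 0.15,"ax": 0,"ay": 0,"az": 0,"hand": 10},
  {"x": 0,"y": 0,"z": 0.3,"ax": 0,"ay": 0,"az": 0,"hand": 10},
  {"x": 0,"y": 0,"z": 0.42,"ax": 0,"ay": 0,"az": 0,"hand": 10},
  {"x": 0,"y": 0,"z": 0.52,"ax": 0,"ay": 0,"az": 0,"hand": 10},
  {"x": 0,"y": 0,"z": 0.56,"ax": 0,"ay": 0,"az": 0,"hand": 10},
  {"x": 0,"y": 0,"z": 0.56,"ax": 0,"ay": 0,"az": 0,"hand": 10},
])

```text
clock: 17.15
eef_pos: [513.8, -253.6, 182.9]
tcp_rot: [-3.142, 0.001, -0.35]
contact_force: [0.5, 0.1, -1.6]
opening: 0.248
grasp_force: 96.2
```

Emit:
drive_tool([
  {"x": 0,"y": 0,"z": 0.02,"ax": 0,"ay": 0,"az": 0,"hand": 10},
  {"x": 0,"y": 0,"z": 0.04,"ax": 0,"ay": 0,"az": 0,"hand": 10},
  {"x": 0,"y": 0,"z": 0.04,"ax": 0,"ay": 0,"az": 0,"hand": 10},
])

```text
clock: 17.45
eef_pos: [514.2, -253.8, 181.6]
tcp_rot: [3.142, -0.001, -0.35]
contact_force: [0.1, -0.2, -0.7]
opening: 0.248
grasp_force: 96.8
```

Emit:
drive_tool([
  {"x": 0,"y": 0,"z": 0.02,"ax": 0,"ay": 0,"az": 0,"hand": 10},
  {"x": 0,"y": 0,"z": 0.03,"ax": 0,"ay": 0,"az": 0,"hand": 10},
  {"x": 0,"y": 0,"z": 0.03,"ax": 0,"ay": 0,"az": 0,"hand": 10},
])

```text
clock: 17.75
eef_pos: [514.4, -253.9, 181.4]
tcp_rot: [3.141, -0.001, -0.35]
contact_force: [-4.1, 2.5, 13.2]
opening: 0.246
grasp_force: 98.1
```

The prongs hold against a 13 N downward tug. I relax the pull and let go.

Emit:
drive_tool([
  {"x": 0,"y": 0,"z": -0.02,"ax": 0,"ay": 0,"az": 0,"hand": 10},
  {"x": 0,"y": 0,"z": -0.02,"ax": 0,"ay": 0,"az": 0,"hand": 10},
  {"x": 0,"y": 0,"z": -0.02,"ax": 0,"ay": 0,"az": 0,"hand": 24},
  {"x": 0,"y": 0,"z": -0.02,"ax": 0,"ay": 0,"az": 0,"hand": 34},
  {"x": 0,"y": 0,"z": -0.02,"ax": 0,"ay": 0,"az": 0,"hand": 45},
  {"x": 0,"y": 0,"z": -0.02,"ax": 0,"ay": 0,"az": 0,"hand": 55},
  {"x": 0,"y": 0,"z": -0.02,"ax": 0,"ay": 0,"az": 0,"hand": 55},
], grip_force=40)

```text
clock: 18.45
eef_pos: [514.0, -253.7, 180.6]
tcp_rot: [-3.142, 0.0, -0.35]
contact_force: [-0.4, 0.8, 0.3]
opening: 0.648
grasp_force: 0.0
```

Emit:
drive_tool([
  {"x": 0,"y": 0,"z": -0.2,"ax": 0,"ay": 0,"az": 0,"hand": 55},
  {"x": 0,"y": 0,"z": -0.7,"ax": 0,"ay": 0,"az": 0,"hand": 55},
  {"x": 0,"y": 0,"z": -1.3,"ax": 0,"ay": 0,"az": 0,"hand": 55},
  {"x": 0,"y": 0,"z": -2.0,"ax": 0,"ay": 0,"az": 0,"hand": 55},
  {"x": 0,"y": 0,"z": -2.8,"ax": 0,"ay": 0,"az": 0,"hand": 55},
  {"x": 0,"y": 0,"z": -2.8,"ax": 0,"ay": 0,"az": 0,"hand": 55},
  {"x": 0,"y": 0,"z": -2.8,"ax": 0,"ay": 0,"az": 0,"hand": 55},
])

```text
clock: 19.15
eef_pos: [514.4, -253.9, 322.4]
tcp_rot: [3.141, -0.003, -0.35]
contact_force: [0.6, 0.4, -0.0]
opening: 0.645
grasp_force: 0.0
```

Run:
```python
from h import *
s=monitor.sense();print(s['eef_pos'],s['tcp_rot'],s['contact_force'],s['opening']);ci=imaging.camera_info('wrist');w=grab('wrist','w10.png')
# bright beech top face near the expected spot, vs. expected
hsv=cv2.cvtColor(w,cv2.COLOR_RGB2HSV);print('expected',proj('wrist',(514.4,-251.3,243),ci),proj('wrist',(514.4,-251.3,165),ci))
m=cv2.inRange(hsv,(12,60,200),(28,160,255));m[:150]=0;m[270:]=0
n,l,st,ce=cv2.connectedComponentsWithStats(m)
for i in range(1,n):
    if st[i,4]>120:
        c=cv2.minAreaRect(np.argwhere(l==i)[:,::-1].astype(np.float32));print(st[i],c,onz('wrist',ce[i],243,ci))
```

```text
[ 514.42361246 -253.90190449  322.36451493] [ 3.14129114e+00 -2.68874698e-03 -3.49834216e-01] [ 0.57051748  0.40413953 -0.03726129] 0.6448281336225389
expected [280.44398282 214.2777847 ] [281.53624734 185.31428787]
[ 212  150  248   16 1750] ((335.5, 157.5), (15.0, 247.0), 90.0) [ 553.40169092 -273.88756144  243.        ]
[ 429  169   47   37 1013] ((450.8499755859375, 186.45001220703125), (49.963985443115234, 29.4091796875), 18.434947967529297) [ 487.97757374 -387.04976447  243.        ]
[ 270  172   30   61 1118] ((284.5, 202.0), (60.0, 29.0), 90.0) [ 515.51899168 -254.5112818   243.        ]
[353 172  42  43 792] ((372.2500305175781, 192.25001525878906), (50.20458221435547, 24.041629791259766), 45.0) [ 503.85842155 -321.22106682  243.        ]
[  2 205  33  55 864] ((13.79194450378418, 232.7124481201172), (51.59360885620117, 21.622493743896484), 59.47029495239258) [582.57753972   5.83832628 243.        ]
```

Run:
```python
from h import *
import pickle
s,ci=pickle.load(open('w8.pkl','rb'));w=cv2.imread('pics/w8.png')[:,:,::-1]
g=w[62:100,255:315];m=((g[...,0].astype(int)-g[...,2])>20).astype(np.uint8);n,l,st,ce=cv2.connectedComponentsWithStats(m)
h=[onz('wrist',ce[i]+[255,62],77,ci) for i in range(1,n) if 300<st[i,4]<1500];print(h,[np.dot(np.array([676.9,58.5,77])-x,[.9955,.0949,0]) for x in h])
```

```text
[array([560.65347544,  48.07598367,  77.        ])] [np.float64(116.71265435396249)]
```

The tray is drawn 117 mm from where it started (0–12 mm out), so it is at its stop. The hook hangs where it started.

```bash
python3 -c "
from rig import r
print(r.sign_off())"
```

```text
the job is handed in; nothing more can be done
None
```

The job is handed in: the stamp tray is drawn out to its stop with the stamps last seen standing, and the pull hook is back on its own prongs, tugged and released. I didn't re-check the flat tray afterwards, but I never touched it.

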